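# Seat a tray in its nest and throw the clamp lever to its second stop

## Robot

A 7-joint arm with a two-finger parallel gripper is mounted at the origin on a cart in front of the work surface, level with it; the furniture and walls round the work are solid. World frame = base frame: x ahead of the robot, y to its left, z up, the work surface at z = 0. Lengths are in m, angles in rad, forces in N, time in s.
With the tool pointing down it reaches from about 0.4 to 0.85 m from the base axis. Payload 10.4 kg.
Tool frame: the origin (TCP) lies on the centre line of the jaws, within the pads' length; the fingertips stand 14 mm ahead of it and the grasp point (between the pads) lies 5 mm behind it; z points along the fingers, y is the line along which they close (so a half turn about z gives the same grasp; the last joint's range is limited). The gripper opens to 87 mm and grips with 3 to 60 N. Pads are 19 mm wide; open, the fingers measure 117 mm over their backs; the gripper's body (75 mm by 190 mm) begins 51 mm behind the grasp point.
Start: joints at [-1.167, 0.332, -0.065, 1.46, 0.022, 1.35, -0.088], TCP at [0.259, 0.569, 0.237] pointing down, gripper open.
Joint ranges: [-2.6, 2.6], [-0.5, 2.12], [-1.47, 1.34], [0.16, 2.42], [-1.27, 4.41], [0.06, 2.06], [-2.6, 2.6]. Speed limits (rad/s): [2.22, 2.22, 2.79, 2.79, 3.14, 3.14, 3.14].

## Interface

Orientations are given as a unit quaternion [x, y, z, w].
In Python, from rig import observe, snapshot, get_calibration, close_job gives the robot as it stands.
- The arm moves only by the tool drive_tool, never from a script. Its argument "rows" is a list of rows, each a list of 6 numbers: the shift along the world's x, y, z in cm, then the turn, a rotation vector about the world's x, y, z in degrees. In form: [[dx, dy, dz, ax, ay, az], ...]. A call has exactly 5 rows; each row is the pose to reach, as a shift and turn from the pose commanded when the call began; what a row does not reach only later rows make up. A row lasts 1/10 s, in which the tool goes at most 50 mm and 8.59 degrees, less where a joint would pass 70% of its speed; a pose out of reach is approached as far as the arm can. A call with a gripper value outside its range is refused whole. "gripper" is the finger opening in cm, from 0 to 8.7, set as the call begins (left out, the last holds). The fingers move at their own pace and stop on an object; "grip_force" is the grip in N (left out, the last holds). Time passes only in rows, so rows that repeat a pose let the fingers close, or fill a call up. It gives the time, the measured TCP pose, the force, the opening and the grip force at its end, in the units of the state.
- observe(): the state, without advancing time (a new reading comes with each control period).
- snapshot(name): name is "scene" or "side" or "wrist"; returns the picture (480x640x3 uint8, red, green, blue); there is no depth.
- get_calibration(name): a dict with "K" (3x3 intrinsics, pixels), "origin" and "orientation" of the camera in the world; the wrist camera has in their place "mount" (4x4, takes a point from camera to tool coordinates, whose origin is the TCP and whose axes are the flange's). Camera axes: x right, y up, looking along -z (the intrinsics and any distortion apply to the point x, -y, -z); pixel columns grow to the right and rows downward; lengths in m; the calibration is good to about 2 mm. A picture is of the moment at which its call begins: read the wrist's pose just before it. get_calibration takes no time and is no camera call.
- close_job(): hands the job in; it is judged then, once.
The state is a dict: "time_s": time; "joint_pos": joint angles; "dq": joint speeds; "effort": joint torques, N m; "tcp_pos": TCP position; "orientation": TCP orientation; "ft_force": force on the tool from outside, world axes, zero at the start; "wrist_torque": the same for the moment, N m; "opening": finger opening in m; "grip_force": force on a finger pad.
Only numpy, scipy, OpenCV 4.12 (cv2) and the standard library are available. Lean on these libraries where they do the work, as an engineer would, in place of code of your own. Each camera call takes 0.05 s, during which the arm holds its last target. There are 200 camera calls.

## Task

Lock the half-inserted tray in the clamping nest beside the press. First push it along its guides until it sits fully home against the end stop; then push the nest's clamp lever past its first notch, where the jaw still leaves the tray loose, right on to its second stop, so that the jaw clamps the tray. Only push with the fingertips: never lift or tip the tray, and leave the other things where they lie.

Things in the scene. Friction and masses are not known exactly. Their poses are not given: they have to be found in the camera images.
- nest: the clamping nest, fixed: bright aluminium base plate 210 x 208 x 10 mm (its x -100 to 110, y -118 to 90 mm; origin on the table, z up). A tray slides on its top (z = 10 mm) along the nest's +x between low steel guides to the end stop. Right of the channel stands the grey clamp body with the lever (x -40 to 60, y -114 to -45, top z = 24 mm; pins on it to z = 42 mm)
- tray_home (a point): where the tray's origin lies when the tray is fully home and clamped: nest (30, 30, 10) mm, axes as the nest's. Home along x means that it touches the end stop
- end_stop (a point): middle of the end stop's face, nest (93, 27, 18) mm. Stop and guides are 16 mm high (top at z = 26 mm). The left guide's inner face is at nest y = 72 mm, the right guides' at y = -18 mm (channel 90 mm wide), both from x = -49 mm on, with flared mouths out to x = -70 mm
- tray: the tray to be locked: shallow frosted block, 126 x 84 x 23 mm, long side along its x; lies on the nest's plate, partly between the guides, 20 to 45 mm short of the end stop. Origin at the centre of its underside, axes nearly as the nest's. Slides with under 1 N; 35 to 115 g
- clamp_lever (a joint): angle of the clamp lever (rad), growing clockwise seen from above. 0 = open, 0.5 = first notch, 1.0 = second stop, a hard stop. It starts loose between 0 and 0.22. Its spring plunger rides over ribs at 0.27 to 0.73 (first notch between two) and 0.77 to 1.0 (a rib, then the stop). A rib takes 7 to 12 N at the knob, the rest under 2 N. Left short of a stop or notch, it stays there
- lever_pivot (a point): top of the lever's hub on its vertical axis, nest (30, -65, 47) mm. Seen from above, with nest +x as 0 and angles counter-clockwise, the arm points to (pi + 1.0 - joint value) rad: at 0 back and to the right, away from the tray, at 1.0 along the nest's -x, beside the tray
- lever_knob (a point): middle of the lever's upright round black knob: 22 mm thick, 80 mm from the pivot axis, from z = 43 to 77 mm, the point at z = 60 mm. The flat steel arm under it lies at z = 36 to 43 mm; a plunger barrel on the arm, 50 mm from the pivot, reaches z = 53 mm. The knob goes from nest (-13, -132) mm at joint 0 to (-50, -65) mm at 1.0
- jaw_pad: dark sprung pad of the clamp jaw, 72 mm long, right of the channel beside the tray; face at nest y = -18 mm when the lever is at 0. It moves to nest +y with the lever, 8.5 mm per rad, and at the second stop presses the tray on the left guide with about 7 N; at the first notch the tray is still loose
- spare_tray_low: spare tray, 127 x 84 x 23 mm, lower one of a stack of two on the table near its right front corner; loose bystander; origin under its centre
- spare_tray_high: spare tray of the same size lying on the lower one; loose bystander
- pin_a: spare pin, pale round rod, 11 mm thick and 56 mm long, lying on the table at its front edge; loose bystander
- pin_b: spare pin, pale round rod, 11 mm thick and 56 mm long, lying on the front right corner of the nest's base plate; loose bystander
- press_right: the heat press at the left of the nest, fixed and solid: pin plate (about 64 mm high, pins to about 100 mm) in front of a hood that hangs from 0.16 to 0.6 m over the table, and a control column behind the nest. Origin on the table under the hood's front, its x away from the robot; keep the arm on the robot's side of the hood while it swings to the nest

How it is judged:
By the outcome, as a careful person would: the job done as asked, in the order asked, and still so for the second after the job is handed in, with the robot touching nothing.
It also fails if it takes over 43 s, if anything falls off the work surface, if the arm or the gripper's body presses on something with over 40 N, if the wrist force passes 120 N, or if a joint passes its speed limit or range.

## Working session

There is one attempt and no reset: what is moved stays moved. The work goes in short steps, Python scripts to look and compute and a tool call to move; the robot and the scene stay as the last step left them, time stands still between calls to the robot, and variables do not carry over. Pictures are saved under pics/ and viewed, at most 10 in all, crops included, and the job is handed in when it is done.

Besides the shell and the picture viewer there is one more tool, called after "Call:" as name(argument=value, ...) on one line, values as JSON. drive_tool: Moves the arm, as the interface text tells. Its arguments: {"type":"object","properties":{"rows":{"type":"array","items":{"type":"array","items":{"type":"number"}}},"gripper":{"type":"number"},"grip_force":{"type":"number"}},"required":["rows"]}

```bash
mkdir -p pics; ls
python3 - <<'E'
from rig import *
import cv2
for n in("scene","side"):
    c=get_calibration(n);print(n,c)
    cv2.imwrite(f"pics/{n}0.png",snapshot(n)[:,:,::-1])
print(get_calibration("wrist"));o=observe();print(o)
E
```

```text
pics
scene {'K': array([[561.00209105,   0.        , 320.14422464],
       [  0.        , 561.00209105, 240.04264971],
       [  0.        ,   0.        ,   1.        ]]), 'origin': array([-0.10573882, -0.47499376,  0.57679371]), 'orientation': array([ 0.44946035, -0.20437689, -0.38305753,  0.78069354])}
side {'K': array([[479.32502513,   0.        , 323.07539759],
       [  0.        , 479.32502513, 241.19152443],
       [  0.        ,   0.        ,   1.        ]]), 'origin': array([0.16025869, 0.10792941, 0.82939797]), 'orientation': array([-0.17053598,  0.18024591,  0.69999602, -0.66965249])}
{'K': array([[429.36804917,   0.        , 316.77142121],
       [  0.        , 429.36804917, 233.29704148],
       [  0.        ,   0.        ,   1.        ]]), 'mount': array([[-7.96551558e-05,  9.70522066e-01,  2.41012269e-01,
         6.65095544e-02],
       [ 9.99999924e-01, -1.43931947e-05,  3.88461813e-04,
         2.00100272e-03],
       [ 3.80479698e-04,  2.41012282e-01, -9.70521991e-01,
        -1.47600303e-01],
       [ 0.00000000e+00,  0.00000000e+00,  0.00000000e+00,
         1.00000000e+00]])}
{'time_s': 0.1, 'joint_pos': array([-1.16659926,  0.33277182, -0.06471097,  1.46087423,  0.02164848,
        1.34985351, -0.0885185 ]), 'dq': array([-0.00155486, -0.00065714,  0.00054946, -0.00256268,  0.00068782,
        0.00196915, -0.000844  ]), 'effort': array([ 1.53977166e-03, -6.24545717e+01,  2.49230635e-02, -3.90714312e+01,
       -6.14569592e-02,  3.67059745e-02,  3.92703350e-05]), 'tcp_pos': array([0.25860125, 0.5686396 , 0.23584846]), 'orientation': array([ 2.11771725e-01,  9.77318971e-01, -5.99790697e-04, -7.99105412e-05]), 'ft_force': array([-0.22680017, -1.22981218,  1.04521188]), 'wrist_torque': array([0.03333629, 0.08369696, 0.04199607]), 'grip_force': 0.0, 'opening': 0.08722800877506007}
```

View pics/scene0.png

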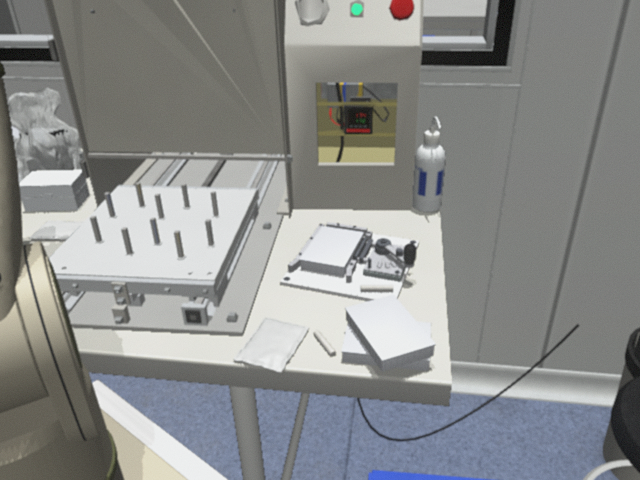

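View pics/side0.png

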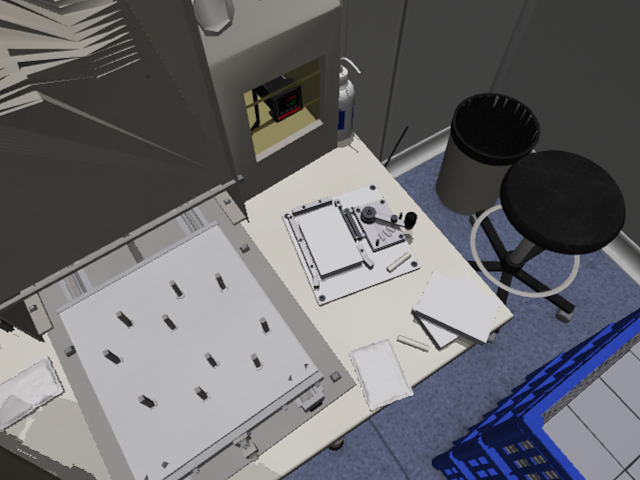

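The nest is at about (350,260) in the scene view and (350,245) in the side view. There the hub is at (369,213) and the knob at (411,219). I'll enlarge both.

Run:
```python
import cv2,numpy as np
a=cv2.imread("pics/side0.png")[175:310,275:435];a=cv2.resize(a,None,fx=5,fy=5,interpolation=cv2.INTER_CUBIC)[:600]
cv2.imwrite("pics/sc.png",cv2.resize(cv2.imread("pics/side0.png")[175:310,275:435],(711,600),interpolation=cv2.INTER_CUBIC))
cv2.imwrite("pics/cc.png",cv2.resize(cv2.imread("pics/scene0.png")[215:305,275:425],(800,480),interpolation=cv2.INTER_CUBIC))
```

```text
(no output)
```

View pics/sc.png

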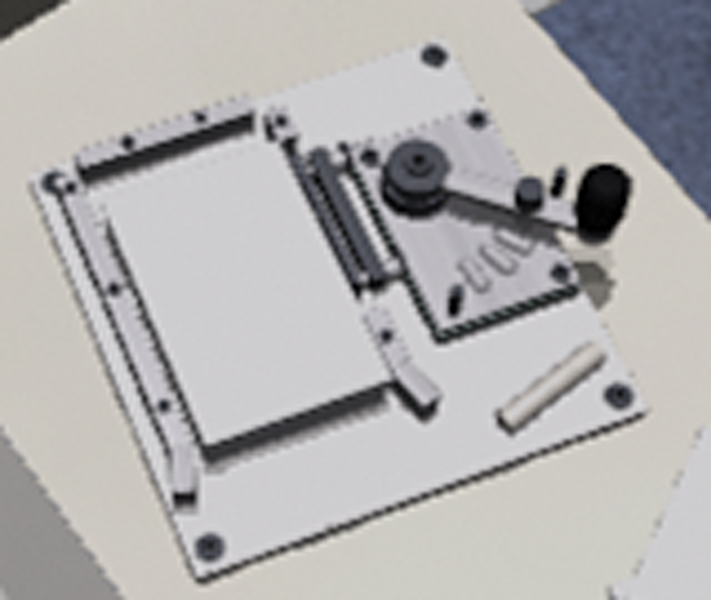

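View pics/cc.png

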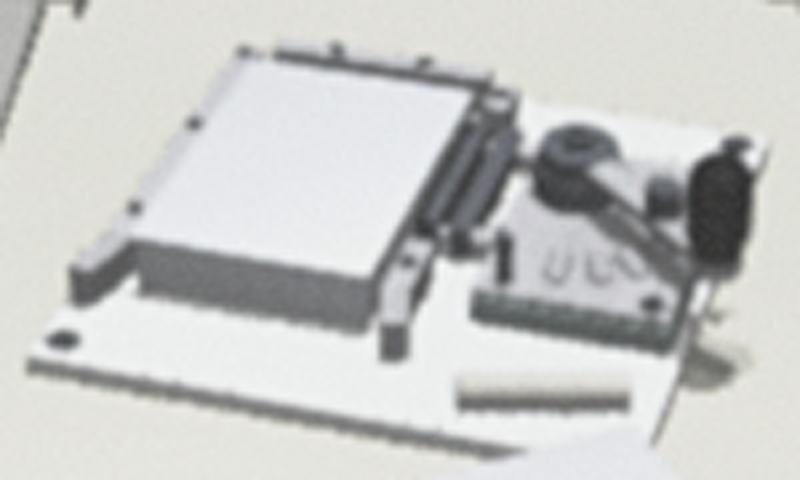

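The side crop (scale 4.44, offset 275,175) shows these points:
- **Plate corners:** (200,575), (645,410), (440,42), (32,180).
- **Hub top:** (418,158).
- **Knob top:** (605,180).
- **Tray top front edge:** (207,445) to (392,380).
- **pin_b:** (500,425) to (600,350).

The lever is at about joint 0–0.2. I'll convert these to world coordinates and cross-check with the scene crop.

```bash
cat > h.py <<'E'
import numpy as np,cv2
from scipy.spatial.transform import Rotation as R
from scipy.optimize import least_squares
from rig import *
def ray(n,px,z):
    c=get_calibration(n);d=np.linalg.inv(c["K"])@[px[0],px[1],1];d=R.from_quat(c["orientation"]).as_matrix()@(d*[1,-1,-1])
    o=c["origin"];return o+d*(z-o[2])/d[2]
N=np.array([[-100,90],[-100,-118],[110,-118],[110,90],[30,-65]])/1e3
def fit(W,N):
    f=lambda p:(N@np.array([[np.cos(p[2]),np.sin(p[2])],[-np.sin(p[2]),np.cos(p[2])]])+p[:2]-W).ravel()
    s=least_squares(f,[.6,-.2,0]);return s.x,f(s.x).reshape(-1,2)
def tonest(p,w):
    d=np.asarray(w)[:2]-p[:2];c,s=np.cos(p[2]),np.sin(p[2]);return np.array([c*d[0]+s*d[1],-s*d[0]+c*d[1]])
def toworld(p,n):
    c,s=np.cos(p[2]),np.sin(p[2]);return np.array([c*n[0]-s*n[1],s*n[0]+c*n[1]])+p[:2]
E
python3 - <<'E'
from h import *
np.set_printoptions(precision=4,suppress=True)
S=lambda q:np.array(q)/4.444+[275,175]
C=lambda q:np.array(q)/5.3333+[275,215]
zs=[.01]*4+[.047]
W=np.array([ray("side",S(q),z)[:2] for q,z in zip([(200,573),(645,408),(440,42),(32,180),(418,156)],zs)])
p,r=fit(W,N);print("side",p,r*1e3)
i=[0,2,4]
W2=np.array([ray("scene",C(q),z)[:2] for q,z in zip([(28,362),(770,140),(577,140)],[.01,.01,.047])])
p2,r2=fit(W2,N[i]);print("scene",p2,r2*1e3)
P=(p+p2)/2;print(P)
for nm,f,T,pp in(("side",S,[((605,178),.077,'knobtop'),((207,447),.033,'trayFL'),((392,380),.033,'trayFR'),((108,215),.033,'BL'),((500,425),.015,'pin'),((602,350),.015,'pin')],p),("scene",C,[((722,165),.077,'knobtop'),((135,240),.033,'FL'),((370,275),.033,'FR'),((475,95),.033,'BR'),((460,390),.015,'pin'),((630,385),.015,'pin')],p2)):
    for q,z,k in T:
        w=ray(nm,f(q),z);print(nm,k,w,tonest(pp,w)*1e3)
E
```

```text
side [0.6002 0.0463 0.3401] [[-3.2726  0.8316]
 [-0.3494 -2.5263]
 [ 4.1057 -1.5602]
 [ 2.5715  2.9709]
 [-3.0552  0.284 ]]
scene [0.5955 0.0431 0.3438] [[-1.1574  0.7853]
 [ 0.2667  0.1377]
 [ 0.8907 -0.923 ]]
[0.5979 0.0447 0.342 ]
side knobtop [ 0.6202 -0.0775  0.077 ] [ -22.491  -123.4425]
side trayFL [0.525  0.0921 0.033 ] [-55.5684  68.2321]
side trayFR [0.5523 0.0137 0.033 ] [-56.035  -14.8243]
side BL [0.6376 0.1303 0.033 ] [63.2977 66.7144]
side pin [ 0.538  -0.0322  0.015 ] [-84.7781 -53.3068]
side pin [ 0.5716 -0.0799  0.015 ] [ -69.0955 -109.5002]
scene knobtop [ 0.6164 -0.0791  0.077 ] [ -21.5166 -122.036 ]
scene FL [0.5229 0.0889 0.033 ] [-52.9122  67.5948]
scene FR [0.5526 0.0129 0.033 ] [-50.6267 -13.9163]
scene BR [0.6695 0.0521 0.033 ] [ 72.6803 -16.4059]
scene pin [ 0.538  -0.0335  0.015 ] [-79.9731 -52.6689]
scene pin [ 0.5725 -0.0754  0.015 ] [ -61.6447 -103.8074]
```

Run:
```python
from h import *
np.set_printoptions(precision=3,suppress=True)
print("hood",ray("scene",(285,155),.16),ray("scene",(90,155),.16))
print("bottle",ray("scene",(425,210),0),"column",ray("scene",(290,210),0))
for q in [(179,240),(209,235),(127,235)]: print("pintop",ray("scene",q,.09))
P=np.array([.598,.0447,.342])
print(toworld(P,np.array([-.095,.027])),toworld(P,np.array([-.075,.027])))
```

```text
hood [0.647 0.226 0.16 ] [0.422 0.547 0.16 ]
bottle [0.876 0.033 0.   ] column [0.703 0.273 0.   ]
pintop [0.382 0.239 0.09 ]
pintop [0.424 0.21  0.09 ]
pintop [0.339 0.327 0.09 ]
[0.499 0.038] [0.518 0.045]
```

Call:
drive_tool(rows=[[2,-4,0,0,0,-8],[4,-9,0,0,0,-16],[6,-14,0,0,0,-24],[8,-19,0,0,0,-32],[10,-24,0,0,0,-40]], gripper=0)

```text
time_s: 0.6
tcp_pos: [0.3533, 0.3411, 0.2363]
orientation: [0.536, 0.844, -0.0, -0.0]
ft_force: [0.9, 0.7, -0.5]
opening: 0.0552
grip_force: 0.0
```

Call:
drive_tool(rows=[[3,-5,0,0,0,-6],[5,-10,0,0,0,-6],[8,-15,0,0,0,-6],[11,-20,0,0,0,-6],[13,-25,-2,0,0,-6]])

```text
time_s: 1.1
tcp_pos: [0.4703, 0.122, 0.2258]
orientation: [0.577, 0.817, 0.001, 0.001]
ft_force: [1.3, 0.6, -0.7]
opening: 0.0147
grip_force: 0.0
```

Call:
drive_tool(rows=[[1,-4,-3,0,0,0],[1,-4,-8,0,0,0],[1,-4,-12,0,0,0],[1,-4,-14,0,0,0],[1,-4,-14,0,0,0]])

```text
time_s: 1.6
tcp_pos: [0.4766, 0.083, 0.082]
orientation: [0.577, 0.817, -0.002, -0.001]
ft_force: [-0.3, -0.9, 0.5]
opening: 0.0
grip_force: 0.0
```

Run:
```python
from h import *
o=observe();print(o["tcp_pos"],o["orientation"],o["ft_force"],o["opening"])
cv2.imwrite("pics/w1.png",snapshot("wrist")[:,:,::-1])
```

```text
[0.47663935 0.08303512 0.08195252] [ 0.57686367  0.81683538 -0.00247571 -0.00146124] [-0.34951083 -0.91497539  0.51933624] 2.54251893245816e-05
```

View pics/w1.png

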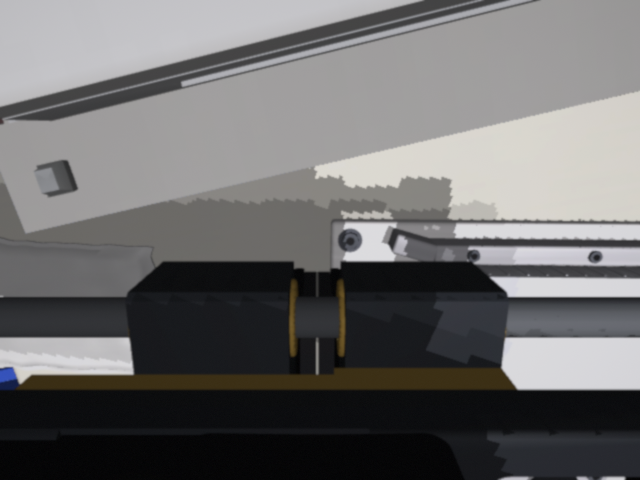

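The wrist view shows the closed fingers in the middle, the plate's front-left corner at (332,221), and its left edge along row ≈221 out to column 640. I'll use the corner and the left edge to refine the nest pose.

```bash
cat >> h.py <<'E'
def wray(o,px,z):
    c=get_calibration("wrist");M=c["mount"];T=R.from_quat(o["orientation"]).as_matrix()
    d=np.linalg.inv(c["K"])@[px[0],px[1],1];d=T@M[:3,:3]@(d*[1,-1,-1]);q=o["tcp_pos"]+T@M[:3,3]
    return q+d*(z-q[2])/d[2]
E
python3 - <<'E'
from h import *
o=observe();P=np.array([.598,.0447,.342])
a=wray(o,(332,221),.01);b=wray(o,(638,222),.01);print(a,b,np.arctan2(*(b-a)[1::-1]))
print("pred corner",toworld(P,N[0]),tonest(P,a)*1e3,tonest(P,o["tcp_pos"])*1e3)
print(tonest(P,wray(o,(350,240),.012))*1e3)
E
```

```text
[0.47950477 0.10432768 0.01      ] [0.63162502 0.15785631 0.01      ] 0.3383519436468432
pred corner [0.47360795 0.09595053] [-91.63522841  95.91436643] [-100.05680224   76.72436678]
[-82.10364197  86.06607037]
```

Call:
drive_tool(rows=[[0,0,5,0,0,0],[2,-1,9,0,0,0],[5,-4,12,0,0,0],[8,-6,15,0,0,0],[11,-8,18,0,0,0]])

```text
time_s: 2.15
tcp_pos: [0.5902, 0.0028, 0.2689]
orientation: [0.577, 0.817, 0.001, 0.001]
ft_force: [0.4, -0.1, -0.5]
opening: 0.0004
grip_force: 0.0
```

Call:
drive_tool(rows=[[2,-3,3,0,0,0],[2,-4,5,0,0,0],[2,-4,5,0,0,0],[2,-4,5,0,0,0],[2,-4,5,0,0,0]])

```text
time_s: 2.65
tcp_pos: [0.6084, -0.035, 0.3145]
orientation: [0.576, 0.817, 0.0, -0.0]
ft_force: [-0.1, 0.6, -1.1]
opening: 0.0002
grip_force: 0.0
```

Run:
```python
from h import *
import pickle
o=observe();print(o["tcp_pos"],o["orientation"],o["ft_force"],o["dq"].round(3))
cv2.imwrite("pics/w2.png",snapshot("wrist")[:,:,::-1]);pickle.dump(o,open("o2.pkl","wb"))
```

```text
[ 0.60840401 -0.03497294  0.31452905] [ 5.76173608e-01  8.17327204e-01  1.87397014e-04 -4.22821403e-04] [-0.14271107  0.58596591 -1.08822528] [-0.004  0.008 -0.002  0.008 -0.    -0.001  0.002]
```

View pics/w2.png

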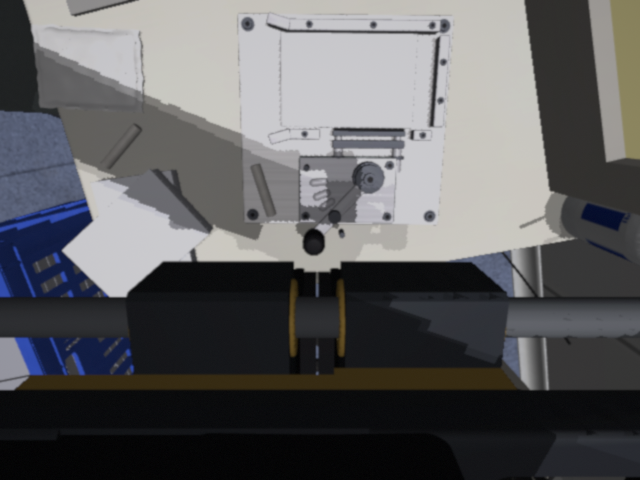

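The wrist view shows the whole nest:
- **Plate corners:** (239,13), (243,222), (440,223), (453,17).
- **Hub:** (369,176).
- **Knob top:** (314,240).
- **Tray front edge:** column 280, rows 32–126.
- **Tray back edge:** around column 415, with a gap before the stop at about 433.

Run:
```python
from h import *
import pickle
np.set_printoptions(precision=4,suppress=True)
o=pickle.load(open("o2.pkl","rb"))
W=np.array([wray(o,q,z)[:2] for q,z in zip([(239,13),(243,222),(440,223),(453,16),(369,175)],[.01]*4+[.047])])
p,r=fit(W,N);print(p,r*1e3)
for k,q,z in [("knob",(314,240),.077),("FL",(281,32),.033),("FR",(280,126),.033),("back",(415,80),.033),("back2",(431,80),.033),("stoptop",(437,60),.026),("pin",(258,165),.015),("pin",(268,215),.015)]:
    w=wray(o,q,z);print(k,w,tonest(p,w)*1e3)
k=tonest(p,wray(o,(314,240),.077))-[.03,-.065];print("joint",1-(np.arctan2(-k[1],-k[0])),np.linalg.norm(k))
```

```text
[0.6012 0.0525 0.3344] [[-2.5966  0.8595]
 [ 0.8711 -0.0706]
 [-1.194  -1.4977]
 [ 0.6699  3.0373]
 [ 2.2497 -2.3284]]
knob [ 0.6179 -0.068   0.077 ] [ -23.7767 -119.3572]
FL [0.5265 0.0977 0.033 ] [-55.7722  67.2355]
FR [0.5522 0.0176 0.033 ] [-57.7379 -16.9279]
back [0.6592 0.1005 0.033 ] [70.4943 26.3416]
back2 [0.6734 0.1056 0.033 ] [85.6267 26.4647]
stoptop [0.6731 0.1254 0.026 ] [91.7854 45.2261]
pin [ 0.5418 -0.0276  0.015 ] [-82.4435 -56.1582]
pin [ 0.5678 -0.0742  0.015 ] [ -73.1251 -108.7076]
joint 0.2092340474163924 0.0764633179279842
```

Call:
drive_tool(rows=[[-3,2,-1,0,0,0],[-6,4,-4,0,0,0],[-9,6,-7,0,0,0],[-11.6,7.6,-11,0,0,0],[-11.6,7.6,-15,0,0,0]])

```text
time_s: 3.2
tcp_pos: [0.4898, 0.0433, 0.1634]
orientation: [0.575, 0.818, 0.001, -0.001]
ft_force: [2.0, 0.1, -0.5]
opening: 0.0005
grip_force: 0.0
```

Call:
drive_tool(rows=[[0,0,-4,0,0,0],[0,0,-8,0,0,0],[0,0,-11,0,0,0],[0,0,-12.5,0,0,0],[0,0,-12.5,0,0,0]])

```text
time_s: 3.7
tcp_pos: [0.4905, 0.0401, 0.0375]
orientation: [0.576, 0.817, -0.002, -0.002]
ft_force: [0.6, -1.2, 0.6]
opening: 0.0004
grip_force: 0.0
```

Run:
```python
from h import *
o=observe();p=np.array([.600,.050,.337]);print(o["tcp_pos"],tonest(p,o["tcp_pos"])*1e3,R.from_quat(o["orientation"]).as_matrix()[:,1])
cv2.imwrite("pics/s2.png",cv2.resize(snapshot("side")[175:335,265:465,::-1],(750,600),interpolation=cv2.INTER_CUBIC))
```

```text
[0.49054483 0.04005468 0.03746937] [-106.58690477   26.80624533] [ 0.94194829  0.33572342 -0.00481667]
```

View pics/s2.png

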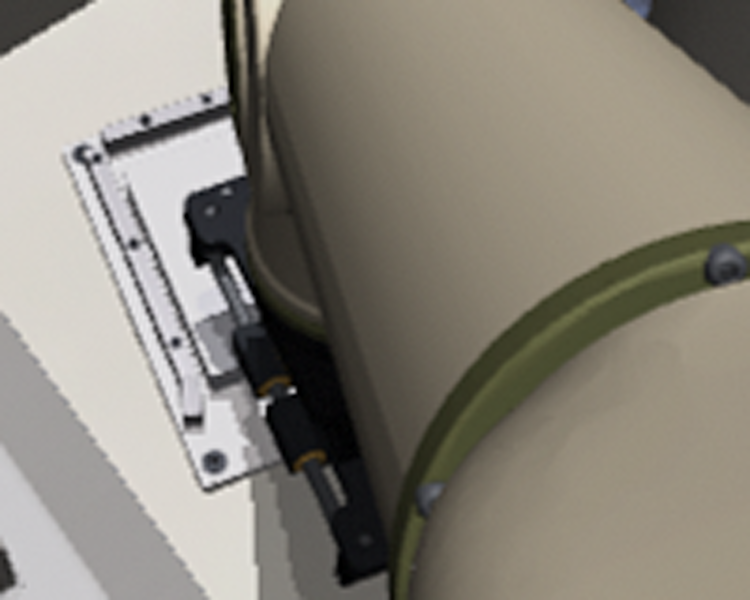

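The fingers stand in front of the tray and the body clears everything. I'll approach it now.

Call:
drive_tool(rows=[[0,0,-0.6,0,0,0],[0.9,0.3,-0.6,0,0,0],[1.9,0.7,-0.6,0,0,0],[2.4,0.85,-0.6,0,0,0],[2.8,1.0,-0.6,0,0,0]])

```text
time_s: 4.25
tcp_pos: [0.5219, 0.0501, 0.0341]
orientation: [0.577, 0.817, 0.0, 0.0]
ft_force: [-0.5, -0.6, 0.0]
opening: 0.0005
grip_force: 0.0
```

Call:
drive_tool(rows=[[0.3,0.1,0,0,0,0],[0.6,0.2,0,0,0,0],[0.9,0.3,0,0,0,0],[1.2,0.4,0,0,0,0],[1.5,0.5,0,0,0,0]])

```text
time_s: 4.75
tcp_pos: [0.536, 0.0548, 0.0337]
orientation: [0.577, 0.817, -0.0, -0.0]
ft_force: [-0.3, -0.3, -0.6]
opening: 0.0007
grip_force: 0.1
```

Call:
drive_tool(rows=[[0.2,0.07,0,0,0,0],[0.4,0.14,0,0,0,0],[0.6,0.2,0,0,0,0],[0.8,0.27,0,0,0,0],[0.9,0.3,0,0,0,0]])

```text
time_s: 5.25
tcp_pos: [0.545, 0.0579, 0.0338]
orientation: [0.577, 0.817, 0.0, 0.0]
ft_force: [0.2, -0.5, 0.6]
opening: 0.0006
grip_force: 0.1
```

Run:
```python
from h import *
o=observe();p=np.array([.600,.050,.337]);print(o["tcp_pos"],tonest(p,o["tcp_pos"])*1e3,o["ft_force"])
```

```text
[0.54503493 0.05785614 0.0337527 ] [-49.27563872  25.58884463] [ 0.16948554 -0.49672762  0.5520557 ]
```

Call:
drive_tool(rows=[[0.1,0.03,0,0,0,0],[0.2,0.07,0,0,0,0],[0.3,0.1,0,0,0,0],[0.4,0.14,0,0,0,0],[0.5,0.17,0,0,0,0]])

```text
time_s: 5.75
tcp_pos: [0.5499, 0.0595, 0.0338]
orientation: [0.577, 0.817, 0.0, 0.0]
ft_force: [-0.5, 0.1, 0.0]
opening: 0.0004
grip_force: 0.1
```

Call:
drive_tool(rows=[[0.1,0.03,0,0,0,0],[0.2,0.07,0,0,0,0],[0.3,0.1,0,0,0,0],[0.3,0.1,0,0,0,0],[0.3,0.1,0,0,0,0]])

```text
time_s: 6.25
tcp_pos: [0.5521, 0.0603, 0.0336]
orientation: [0.577, 0.817, -0.001, -0.001]
ft_force: [-4.5, -0.4, 2.1]
opening: 0.0005
grip_force: 2.6
```

Call:
drive_tool(rows=[[0.1,0.03,0,0,0,0],[0.2,0.07,0,0,0,0],[0.3,0.1,0,0,0,0],[0.3,0.1,0,0,0,0],[0.3,0.1,0,0,0,0]])

```text
time_s: 6.75
tcp_pos: [0.5523, 0.0603, 0.0328]
orientation: [0.577, 0.817, -0.003, -0.003]
ft_force: [-16.5, -3.5, 11.2]
opening: 0.0007
grip_force: 8.6
```

The tray is against a hard stop at 16 N. I'll back off, lift and look.

Call:
drive_tool(rows=[[-0.4,-0.14,0,0,0,0],[-0.8,-0.28,0,0,0,0],[-1.6,-0.56,0,0,0,0],[-2.8,-1.0,0,0,0,0],[-3.6,-1.2,2,0,0,0]])

```text
time_s: 7.25
tcp_pos: [0.5174, 0.0488, 0.052]
orientation: [0.577, 0.817, -0.002, -0.001]
ft_force: [0.3, -0.9, -0.1]
opening: 0.0005
grip_force: 0.0
```

Call:
drive_tool(rows=[[0,0,5,0,0,0],[0,0,9,0,0,0],[3,-3,13,0,0,0],[6,-6,17,0,0,0],[9,-8,21,0,0,0]])

```text
time_s: 7.75
tcp_pos: [0.599, -0.0239, 0.2508]
orientation: [0.577, 0.817, 0.001, 0.0]
ft_force: [1.4, 0.1, 0.0]
opening: 0.0005
grip_force: 0.0
```

Call:
drive_tool(rows=[[1,-2,4,0,0,0],[1,-2,4,0,0,0],[1,-2,4,0,0,0],[1,-2,4,0,0,0],[1,-2,4,0,0,0]])

```text
time_s: 8.25
tcp_pos: [0.608, -0.0413, 0.2877]
orientation: [0.576, 0.817, -0.0, -0.001]
ft_force: [-0.8, 0.0, 0.5]
opening: 0.0002
grip_force: 0.0
```

Run:
```python
from h import *
import pickle
o=observe();print(o["tcp_pos"],o["orientation"],o["ft_force"])
im=snapshot("wrist")[:,:,::-1];cv2.imwrite("pics/w3.png",im);pickle.dump(o,open("o3.pkl","wb"))
cv2.imwrite("pics/w3c.png",cv2.resize(im[0:260,180:500],(740,600),interpolation=cv2.INTER_CUBIC))
```

```text
[ 0.60798616 -0.04131879  0.28771548] [ 5.76325940e-01  8.17219413e-01 -3.11188788e-04 -8.62849489e-04] [-0.76704499  0.02557712  0.51431286]
```

View pics/w3c.png

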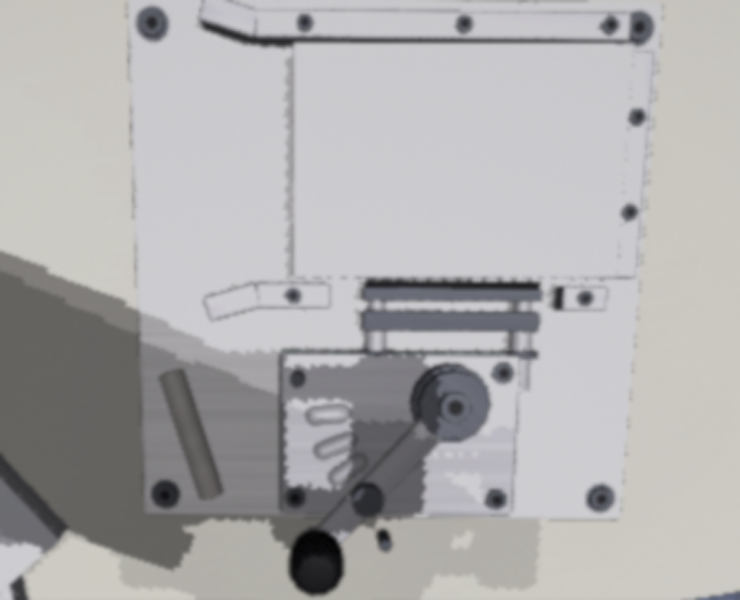

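The tray's back edge now meets the stop strip, so it is home. The knob top is at crop (316,568) and the hub top at (455,406).

Run:
```python
from h import *
import pickle
np.set_printoptions(precision=4,suppress=True)
o=pickle.load(open("o3.pkl","rb"));f=lambda x,y:(180+x/2.3125,y/2.3077)
h=wray(o,f(455,406),.047);k=wray(o,f(316,567),.077);k2=wray(o,f(316,562),.06)
print(h,k,k2);d=(k-h)[:2];print(np.linalg.norm(d))
P=np.array([.6005,.050,.337])
W=np.array([wray(o,f(*q),.01)[:2] for q in [(145,512),(620,519)]]);print(np.arctan2(*(W[1]-W[0])[::-1]),tonest(P,W[0]),tonest(P,W[1]),tonest(P,h))
th=np.arctan2(d[1],d[0])-P[2];print("joint",(np.pi+1-th)%(2*np.pi))
for p in (P,np.array([.6015,.052,.3365])):
  for j in [.2,.3,.4,.5,.6,.7,.8,.9,1.,1.05]:
    t=np.pi+1-j;u=np.array([np.cos(t),np.sin(t)]);g=np.array([u[1],-u[0]])
    print(j,toworld(p,np.array([.03,-.065])+.08*u-.030*g),"yaw",np.degrees(t-np.pi+p[2]),np.degrees(np.arctan2(g[1],g[0])+p[2]))
```

```text
[0.6508 0.0001 0.047 ] [ 0.6189 -0.0717  0.077 ] [ 0.6198 -0.0743  0.06  ]
0.07858141373757441
0.32758738296087 [-0.0981 -0.115 ] [ 0.1104 -0.1169] [ 0.031  -0.0637]
joint 0.18399187109756632
0.2 [ 0.6439 -0.0866] yaw 65.14530130637459 155.1453013063746
0.3 [ 0.6354 -0.0856] yaw 59.415723355066376 149.41572335506638
0.4 [ 0.6271 -0.0837] yaw 53.68614540375814 143.68614540375816
0.5 [ 0.619  -0.0809] yaw 47.9565674524499 137.95656745244992
0.6 [ 0.6112 -0.0774] yaw 42.22698950114167 132.22698950114167
0.7 [ 0.6038 -0.0731] yaw 36.49741154983343 126.49741154983344
0.8 [ 0.5969 -0.0681] yaw 30.767833598525215 120.76783359852523
0.9 [ 0.5905 -0.0625] yaw 25.03825564721698 115.03825564721699
1.0 [ 0.5847 -0.0562] yaw 19.308677695908745 109.30867769590874
1.05 [ 0.5821 -0.0528] yaw 16.443888720254638 106.44388872025463
0.2 [ 0.6448 -0.0846] yaw 65.11665341661805 155.11665341661805
0.3 [ 0.6364 -0.0836] yaw 59.38707546530984 149.38707546530983
0.4 [ 0.628  -0.0817] yaw 53.657497514001605 143.6574975140016
0.5 [ 0.6199 -0.0789] yaw 47.92791956269336 137.92791956269338
0.6 [ 0.6122 -0.0754] yaw 42.198341611385125 132.19834161138513
0.7 [ 0.6048 -0.0711] yaw 36.46876366007689 126.46876366007689
0.8 [ 0.5979 -0.0661] yaw 30.739185708768677 120.73918570876867
0.9 [ 0.5915 -0.0605] yaw 25.00960775746044 115.00960775746044
1.0 [ 0.5857 -0.0542] yaw 19.280029806152204 109.2800298061522
1.05 [ 0.583  -0.0508] yaw 16.415240830498096 106.41524083049809
```

Call:
drive_tool(rows=[[1,-1,0,0,0,8],[2,-2,0,0,0,16],[3,-3,-1,0,0,24],[3.9,-4.7,-3,0,0,32],[3.9,-4.7,-6,0,0,40]])

```text
time_s: 8.8
tcp_pos: [0.6485, -0.0917, 0.2288]
orientation: [0.261, 0.965, -0.0, 0.001]
ft_force: [-0.8, -0.5, -0.2]
opening: 0.0007
grip_force: 0.0
```

Call:
drive_tool(rows=[[0,0,-4,0,0,5.5],[0,0,-8,0,0,5.5],[0,0,-11,0,0,5.5],[0,0,-11,0,0,5.5],[0,0,-11,0,0,5.5]])

```text
time_s: 9.3
tcp_pos: [0.6477, -0.089, 0.1194]
orientation: [0.216, 0.976, -0.0, -0.0]
ft_force: [0.4, 0.6, 0.8]
opening: 0.0005
grip_force: 0.0
```

Run:
```python
from h import *
o=observe();P=np.array([.6005,.050,.337]);m=R.from_quat(o["orientation"]).as_matrix();print(o["tcp_pos"],o["joint_pos"],o["ft_force"],np.degrees(np.arctan2(m[1,1],m[0,1])))
im=snapshot("side")[:,:,::-1]
cv2.imwrite("pics/s3.png",cv2.resize(im[150:350,230:480],(750,600),interpolation=cv2.INTER_CUBIC))
```

```text
[ 0.64768809 -0.08898619  0.11940272] [-0.24738377  0.50014749  0.42376807  1.53620511 -0.21741698  1.15259165
  1.35475575] [0.37367605 0.59660142 0.79252327] 65.0681087306365
```

View pics/s3.png

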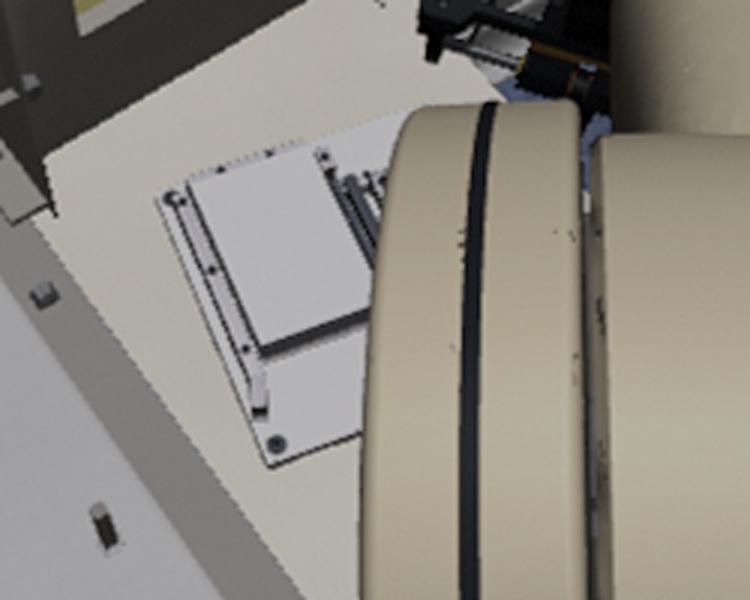

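The side view confirms the tray is at the stop. The knob is hidden by the arm. I'll lower beside it and approach along the tangent.

Call:
drive_tool(rows=[[0,0,-2,0,0,0],[0,0,-4,0,0,0],[0,0,-5.5,0,0,0],[0,0,-5.5,0,0,0],[0,0,-5.5,0,0,0]])

```text
time_s: 9.85
tcp_pos: [0.6483, -0.0894, 0.0651]
orientation: [0.216, 0.976, 0.0, 0.001]
ft_force: [-0.4, 0.9, 0.4]
opening: 0.0003
grip_force: 0.0
```

Call:
drive_tool(rows=[[-0.2,0.1,0,0,0,0],[-0.4,0.2,0,0,0,0],[-0.6,0.3,0,0,0,0],[-0.8,0.35,0,0,0,0],[-0.9,0.4,0,0,0,0]])

```text
time_s: 10.35
tcp_pos: [0.6385, -0.0852, 0.0641]
orientation: [0.216, 0.976, 0.0, 0.0]
ft_force: [0.2, 0.7, -0.2]
opening: 0.0003
grip_force: 0.0
```

Run:
```python
from h import *
o=observe();P=np.array([.6005,.050,.337]);m=R.from_quat(o["orientation"]).as_matrix();print(o["tcp_pos"],o["ft_force"],np.degrees(np.arctan2(m[1,1],m[0,1])))
y0=np.degrees(np.arctan2(m[1,1],m[0,1]))
for j in np.arange(.15,1.12,.05):
    t=np.pi+1-j;u=np.array([np.cos(t),np.sin(t)]);g=np.array([u[1],-u[0]])
    w=toworld(P,np.array([.03,-.065])+.08*u-.0205*g);print("%.2f"%j,((w-o["tcp_pos"][:2])*100).round(2),"turn %.1f"%(np.degrees(t-np.pi+P[2])-y0))
```

```text
[ 0.63854066 -0.085217    0.06409947] [ 0.23092034  0.71737261 -0.23800628] 65.04501440691473
0.15 [0.08 0.19] turn 3.0
0.20 [-0.33  0.26] turn 0.1
0.25 [-0.73  0.34] turn -2.8
0.30 [-1.13  0.45] turn -5.6
0.35 [-1.52  0.57] turn -8.5
0.40 [-1.91  0.72] turn -11.4
0.45 [-2.29  0.88] turn -14.2
0.50 [-2.66  1.07] turn -17.1
0.55 [-3.02  1.27] turn -20.0
0.60 [-3.37  1.48] turn -22.8
0.65 [-3.71  1.72] turn -25.7
0.70 [-4.04  1.97] turn -28.5
0.75 [-4.35  2.24] turn -31.4
0.80 [-4.65  2.53] turn -34.3
0.85 [-4.93  2.82] turn -37.1
0.90 [-5.2   3.14] turn -40.0
0.95 [-5.46  3.46] turn -42.9
1.00 [-5.7  3.8] turn -45.7
1.05 [-5.92  4.15] turn -48.6
1.10 [-6.12  4.51] turn -51.5
```

Contact is close. I'll follow the arc at about 0.04 rad per row.

Call:
drive_tool(rows=[[-0.3,0.2,0,0,0,0],[-0.7,0.3,0,0,0,-3],[-1.1,0.45,0,0,0,-6],[-1.5,0.55,0,0,0,-8.5],[-1.9,0.7,0,0,0,-11.5]])

```text
time_s: 10.85
tcp_pos: [0.6211, -0.0795, 0.0645]
orientation: [0.314, 0.949, -0.0, 0.002]
ft_force: [3.7, -1.4, 0.0]
opening: 0.0004
grip_force: 3.1
```

Call:
drive_tool(rows=[[-0.4,0.15,0,0,0,-3],[-0.75,0.35,0,0,0,-5.5],[-1.1,0.55,0,0,0,-8.5],[-1.45,0.75,0,0,0,-11.5],[-1.8,1.0,0,0,0,-14]])

```text
time_s: 11.35
tcp_pos: [0.6027, -0.0695, 0.0645]
orientation: [0.428, 0.904, -0.0, 0.002]
ft_force: [3.6, -1.7, 0.1]
opening: 0.0003
grip_force: 2.3
```

```bash
cat > st.py <<'E'
from h import *
o=observe();P=np.array([.6005,.050,.337]);m=R.from_quat(o["orientation"]).as_matrix()
n=tonest(P,o["tcp_pos"])-[.03,-.065];r=np.hypot(*n);print(r,"joint~",1-np.arctan2(-n[1],-n[0])+np.arctan2(.0205,.08),"yaw",np.degrees(np.arctan2(m[1,1],m[0,1])),o["ft_force"],o["tcp_pos"],o["wrist_torque"])
E
python3 st.py
```

```text
0.08303673772715334 joint~ 0.6272829842546633 yaw 39.364936772467644 [ 3.55794767 -1.74050271  0.14551203] [ 0.60272076 -0.06947418  0.06445328] [-0.46372106 -0.60706551 -0.03227058]
```

Call:
drive_tool(rows=[[-0.33,0.25,0,0,0,-3],[-0.65,0.5,0,0,0,-5.5],[-0.95,0.8,0,0,0,-8.5],[-1.2,1.1,0,0,0,-11.5],[-1.5,1.4,0,0,0,-14]])

```text
time_s: 11.85
tcp_pos: [0.5883, -0.0569, 0.0645]
orientation: [0.535, 0.845, -0.0, 0.003]
ft_force: [6.0, -3.0, -3.6]
opening: 0.0001
grip_force: 3.4
```

Call:
drive_tool(rows=[[-0.15,0.15,0,0,0,-2],[-0.25,0.3,0,0,0,-3],[-0.35,0.45,0,0,0,-4],[-0.45,0.6,0,0,0,-5],[-0.5,0.7,0,0,0,-5.5]])

```text
time_s: 12.35
tcp_pos: [0.5819, -0.0479, 0.064]
orientation: [0.574, 0.819, -0.0, 0.001]
ft_force: [3.3, -5.8, -1.5]
opening: 0.0006
grip_force: 3.2
```

```bash
python3 st.py
```

```text
0.08275736221747353 joint~ 0.9908211356916065 yaw 19.98126039978862 [ 3.27863451 -5.76043807 -1.46811973] [ 0.58186423 -0.04794943  0.06398756] [-1.30867536 -0.82765137 -0.06138645]
```

Call:
drive_tool(rows=[[-0.05,0.15,0,0,0,0],[-0.1,0.3,0,0,0,0],[-0.15,0.4,0,0,0,0],[-0.15,0.4,0,0,0,0],[-0.15,0.4,0,0,0,0]])

```text
time_s: 12.85
tcp_pos: [0.5816, -0.0476, 0.0642]
orientation: [0.575, 0.818, -0.001, 0.003]
ft_force: [10.8, -14.7, -8.0]
opening: 0.0008
grip_force: 8.3
```

```bash
python3 st.py
```

```text
0.08274026468174756 joint~ 0.9959397550619732 yaw 19.856088576665098 [ 10.80452405 -14.67738233  -7.97177525] [ 0.58164117 -0.04758895  0.06421435] [-3.24336856 -2.21338558 -0.10413624]
```

Call:
drive_tool(rows=[[0,0.1,0,0,0,0],[0,0.2,0,0,0,0],[0,0.25,0,0,0,0],[0,0.25,0,0,0,0],[0,0.25,0,0,0,0]])

```text
time_s: 13.35
tcp_pos: [0.5816, -0.0474, 0.0642]
orientation: [0.575, 0.818, -0.002, 0.004]
ft_force: [10.5, -20.8, -9.3]
opening: 0.0001
grip_force: 11.0
```

```bash
python3 st.py
```

```text
0.08267319164184711 joint~ 0.9976690269924375 yaw 19.75155267041097 [ 10.48959177 -20.7540256   -9.28383952] [ 0.58161717 -0.04743282  0.0642416 ] [-4.69675023 -2.32115773 -0.09731535]
```

This is the hard stop: 25 N with no motion. I'll back away along nest −y, lift, and check.

Call:
drive_tool(rows=[[0.2,-0.6,0,0,0,0],[0.4,-1.2,0,0,0,0],[0.9,-2.5,0,0,0,0],[1.3,-3.8,0,0,0,0],[1.6,-4.6,3,0,0,0]])

```text
time_s: 13.85
tcp_pos: [0.5941, -0.0881, 0.091]
orientation: [0.574, 0.819, -0.002, -0.002]
ft_force: [0.6, 0.6, 0.2]
opening: 0.0003
grip_force: 0.0
```

Call:
drive_tool(rows=[[0,0,5,0,0,0],[0,0.5,10,0,0,0],[0.5,2,15,0,0,0],[1,3.5,19,0,0,0],[1,4.5,20,0,0,0]])

```text
time_s: 14.35
tcp_pos: [0.6083, -0.0415, 0.2991]
orientation: [0.573, 0.82, 0.002, 0.003]
ft_force: [-0.3, -0.9, -0.7]
opening: 0.0005
grip_force: 0.0
```

Call:
drive_tool(rows=[[0,0,0,0,0,0],[0,0,0,0,0,0],[0,0,0,0,0,0],[0,0,0,0,0,0],[0,0,0,0,0,0]])

```text
time_s: 14.85
tcp_pos: [0.6059, -0.0423, 0.293]
orientation: [0.574, 0.819, -0.0, -0.0]
ft_force: [-0.0, 0.2, 0.7]
opening: 0.0006
grip_force: 0.0
```

Run:
```python
from h import *
import pickle
o=observe();print(o["tcp_pos"],o["ft_force"])
im=snapshot("wrist")[:,:,::-1];pickle.dump(o,open("o4.pkl","wb"))
cv2.imwrite("pics/w4c.png",cv2.resize(im[0:260,180:500],(740,600),interpolation=cv2.INTER_CUBIC))
```

```text
[ 0.60585335 -0.04230953  0.29304807] [-0.03440194  0.20096136  0.73825589]
```

View pics/w4c.png

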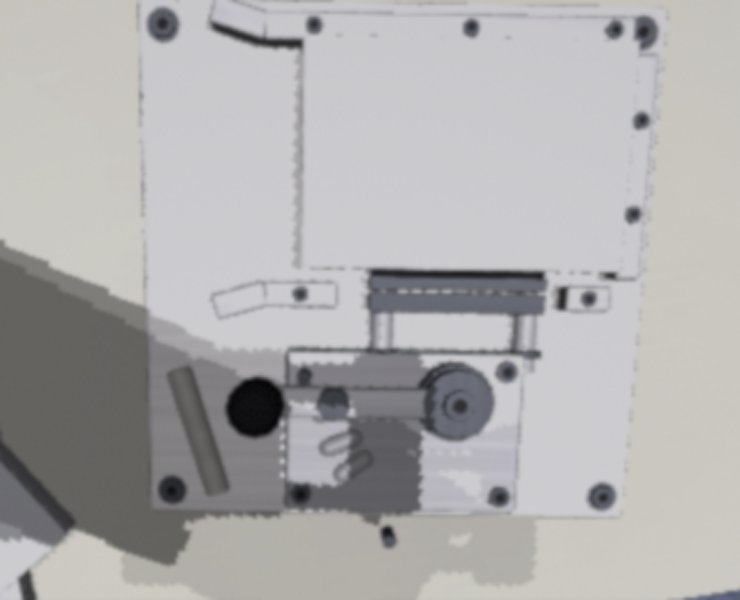

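The lever (knob at (255,407), hub at (459,405)) lies along nest −x, which is the second stop. The jaw holds the tray on the left guide, the tray touches the stop, pin_b has not moved and the robot touches nothing.

```bash
python3 -c "
from rig import *
print(close_job())"
```

```text
the job is handed in; nothing more can be done
None
```

The tray was pushed home against the end stop and then clamped with the lever at its second stop. The job was handed in at about 15 s with the robot touching nothing.

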